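Push the parts bin up the ramp and behind the lip

TASK

Push the open parts bin up the ramp of the metal bin stand until its trailing edge drops behind the lip at the top and the whole bin sits flat on the seat. Slide it, do not lift it; keep the two parts in it, and leave the marker and the tape roll where they are.

Things in the scene. Friction and masses are not known exactly. Their poses are not given: they have to be found in the camera images.
- bin_stand: Bare sheet-metal stand fixed on the bench. Origin: on the bench, middle of the ramp's foot; x points (level) up the ramp, z up. Ramp: z 0 at x 0 to z 34 mm at x 137 (14 degrees). Channel between side guides 108 mm wide (y -54 to 54); guides about 12 mm above the ramp. Two flared lead-ins, 14 mm high, widen the mouth to about 127 mm at x -40 mm.
- stand_crest (a point): Middle of the crest of the ramp (stand frame x 137, z 34 mm), which is the top edge of the lip: on the far side it drops 10 mm straight down to the seat. The bin takes some 4 to 20 N to push up, and tips forward over the crest by itself once its middle is well past it.
- stand_seat (a point): Centre of the level seat (stand frame x 203, z 24 mm), 132 mm long from the lip (x 137) to the back stop (x 269, top z 54 mm); side guides 22 mm above it. A seated bin is 12 mm shorter than the seat. Outside, 3 mm high foot flanges reach y -81 and 81 mm.
- parts_bin: Loose open grey plastic bin, 120 (x) x 100 (y) x 42 mm high, walls 4 mm, flat outside faces, a pale paper label on its -x end; about 0.45 kg with contents. Origin: centre of its underside. It stands in front of the ramp, +x end towards it, up to 30 mm off the ramp's centre line and 17 degrees askew. Too wide for the gripper: push it.
- ground_block: Grey steel block 20 x 45 x 20 mm lying loose in the bin. Origin: centre of its underside.
- printed_tube: Pale printed plastic tube with flanges, 24 x 70 x 25 mm, lying loose in the bin. Origin: centre of its underside.
- red_marker: Bystander: red and grey marker pen, 133 mm long, lying on the bench on the robot's side of the stand. Origin: middle of its underside.
- tape_roll: Bystander: roll of masking tape, 94 mm across, 19 mm high, lying flat at the left of the bench. Origin: centre of its underside.
There are look-alikes about, which are no part of the job. What is shaped like the ground_block but orange or purple is not meant. Leave any brown or turquoise look-alike of the printed_tube alone.

How it is judged:
On the way:
1. the whole bin is on the ramp, lying at the ramp's slope (x of parts_bin in the frame of bin_stand between 0.03 and 0.15 m and angle between parts_bin's own z axis and vertical between 0.18 and 0.32 rad), for 0.1 s.
At the end, for the whole second after the job is handed in: The bin rests on the seat between lip and back stop: its centre 194 to 213 mm up the stand, within 8 mm of the centre line, its underside within about 4 mm of the seat (24 mm), tilted less than 0.04 rad, at rest, with block and tube still inside it (x of parts_bin in the frame of bin_stand between 0.194 and 0.213 m and y of parts_bin in the frame of bin_stand between -0.008 and 0.008 m and z of parts_bin in the frame of bin_stand between 0.02 and 0.0275 m and angle between parts_bin's own z axis and vertical below 0.04 rad and linear speed of parts_bin below 0.02 m/s and horizontal distance between each of ground_block, printed_tube and parts_bin below 0.07 m and z of ground_block in the frame of parts_bin between -0.01 and 0.038 m and z of printed_tube in the frame of parts_bin between -0.01 and 0.038 m); the robot touches nothing.
It fails at once if the bin is lifted: its underside's centre more than 60 mm above the bench (the crest is at 34) (height (world z) of parts_bin above 0.06 m).
It fails at once if the bin is tipped by more than 0.6 rad (angle between parts_bin's own z axis and vertical above 0.6 rad).
It fails at once if the marker or the tape roll is moved by more than 30 mm (distance of any of red_marker, tape_roll from where it was at the start of the episode above 0.03 m).
It also fails if it takes over 69 s, if anything falls off the work surface, if the arm or the gripper's body presses on something with over 40 N, if the wrist force passes 120 N, or if a joint passes its speed limit or range.

ROBOT

A 6-joint arm with a two-finger parallel gripper is mounted at the origin on a cart in front of the work surface, level with it; the furniture and walls round the work are solid. World frame = base frame: x ahead of the robot, y to its left, z up, the work surface at z = 0. Lengths are in m, angles in rad, forces in N, time in s.
With the tool pointing down it reaches from about 0.35 to 0.85 m from the base axis. Payload 8.1 kg.
Tool frame: the origin (TCP) lies at the very end of the fingers, on their centre line; the grasp point (between the pads) lies 19 mm behind it; z points along the fingers, y is the line along which they close (so a half turn about z gives the same grasp; the last joint's range is limited). The gripper opens to 85 mm and grips with 20 to 120 N. Pads are 22 mm wide; open, the fingers measure 114 mm over their backs; the gripper's body (76 mm by 85 mm) begins 54 mm behind the grasp point. The pads swing forward as they close: fully open they stand 13 mm farther back than shut.
Start: joints at [-1.333, 0.13, 1.488, -0, 1.523, -0.085], TCP at [0.19, -0.569, 0.231] pointing down, gripper open.
Joint ranges: [-2.96, 2.96], [-0.89, 2.26], [0.02, 2.5], [-1.34, 4.48], [0, 2.73], [-2.66, 2.66]. Speed limits (rad/s): [2.39, 2.39, 2.79, 3.14, 3.14, 3.14].

INTERFACE

Orientations are given as [roll, pitch, yaw] about the fixed x, y, z axes, in that order (R = Rz(yaw) Ry(pitch) Rx(roll)).
In Python, from rig import ctrl, cams gives the robot as it stands. The module is installed in compiled form; this text tells all that it offers.
- The arm moves only by the tool apply_moves, never from a script. Its arguments are lists of equal length, an entry for each row: "angular": the turn, a rotation vector about the tool's x, y, z each as a share of 0.08 rad, from -1 to 1, a list of three; "delta_pos": the shift along the tool's x, y, z each as a share of 3 cm, from -1 to 1, a list of three; "hand": the gripper command: -1 is shut, 1 is fully open, values between are in proportion. A call has 1 to 10 rows; each row shifts and turns the commanded pose from where the row before left it, along the tool's axes as they then stand; what a row does not reach is not made up. A row lasts 1/8 s, in which the tool goes at most 62.5 mm and 10.7 degrees, less where a joint would pass 70% of its speed; a pose out of reach is approached as far as the arm can. A call with a number of a shift or a turn outside -1 to 1 is refused whole. A call with a gripper value outside its range is refused whole. The fingers move at their own pace and stop on an object; "force" is the grip in N (left out, the last holds). Time passes only in rows, so rows that do not move let the fingers close. It gives the time, the measured TCP pose, the force, the opening and the grip force at its end, in the units of the state.
- ctrl.state(): the state, without advancing time (a new reading comes with each control period).
- cams.grab_frame(name): name is "scene" or "top" or "wrist"; returns the picture (400x640x3 uint8, red, green, blue); there is no depth.
- cams.calibration(name): a dict with "mtx" (3x3 intrinsics, pixels), "xyz" and "orientation" of the camera in the world. Camera axes: x right, y down, z forward; pixel columns grow to the right and rows downward; lengths in m; the calibration is good to about 2 mm. A picture is of the moment at which its call begins: read the wrist's pose just before it. calibration takes no time and is no camera call; for the wrist camera it gives the pose at the moment of the call.
- ctrl.close_job(): hands the job in; it is judged then, once.
The state is a dict: "t": time; "qpos": joint angles; "joint_vel": joint speeds; "effort": joint torques, N m; "tool_pos": TCP position; "orientation": TCP orientation; "wrist_force": force on the tool from outside, world axes, zero at the start; "wrist_torque": the same for the moment, N m; "gripper_width": finger opening in m; "gripper_force": force on a finger pad.
Only numpy, scipy, OpenCV 4.12 (cv2) and the standard library are available. Lean on these libraries where they do the work, as an engineer would, in place of code of your own. Each camera call takes 0.05 s, during which the arm holds its last target. There are 200 camera calls.

## Working session

There is one attempt and no reset: what is moved stays moved. The work goes in short steps, Python scripts to look and compute and a tool call to move; the robot and the scene stay as the last step left them, time stands still between calls to the robot, and variables do not carry over. Pictures are saved under pics/ and viewed, at most 10 in all, crops included, and the job is handed in when it is done.

Besides the shell and the picture viewer there is one more tool, called after "Request:" as name(argument=value, ...) on one line, values as JSON. apply_moves: Moves the arm, as the interface text tells. Its arguments: {"type":"object","properties":{"angular":{"type":"array"},"delta_pos":{"type":"array"},"hand":{"type":"array"},"force":{"type":"number"}},"required":["angular","delta_pos","hand"]}

```bash
mkdir -p pics; python3 - <<'E'
from rig import ctrl,cams
import cv2,numpy as np
for n in ["scene","top"]:
    cv2.imwrite(f"pics/{n}0.png",cams.grab_frame(n)[:,:,::-1])
    c=cams.calibration(n);print(n,c)
s=ctrl.state();print(s)
E
```

```text
scene {'mtx': array([[380.19027636,   0.        , 317.90011018],
       [  0.        , 380.19027636, 202.27469318],
       [  0.        ,   0.        ,   1.        ]]), 'xyz': array([-0.18567685, -0.55585824,  0.59075605]), 'orientation': array([-2.09521273e+00,  4.31694226e-04, -9.07308903e-01])}
top {'mtx': array([[369.02786143,   0.        , 316.70745635],
       [  0.        , 369.02786143, 201.98303796],
       [  0.        ,   0.        ,   1.        ]]), 'xyz': array([0.34174486, 0.01353522, 1.02264951]), 'orientation': array([-2.96303652, -0.01727239, -1.58665402])}
{'t': 0.1, 'qpos': array([-1.33339712e+00,  1.31106703e-01,  1.48917972e+00, -1.74190232e-05,
        1.52297545e+00, -8.53911907e-02]), 'joint_vel': array([-0.00062335, -0.00061668, -0.00215974,  0.00112213, -0.00083548,
       -0.00190534]), 'effort': array([ 8.22150323e-04, -5.70950568e+01, -5.01942837e+01, -1.28601641e-04,
        8.06878408e-03, -1.40291925e-05]), 'tool_pos': array([ 0.19023269, -0.56852655,  0.2303316 ]), 'orientation': array([-3.13992803e+00, -1.25029182e-04,  3.22791140e-01]), 'wrist_force': array([-0.15131263, -0.48989185, -0.6072647 ]), 'wrist_torque': array([-0.01648327, -0.01925506, -0.01821163]), 'gripper_force': 0.0, 'gripper_width': 0.08549937484923387}
```

View pics/top0.png

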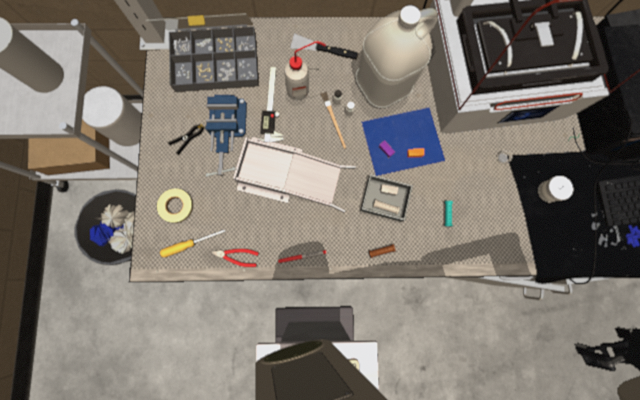

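View pics/scene0.png

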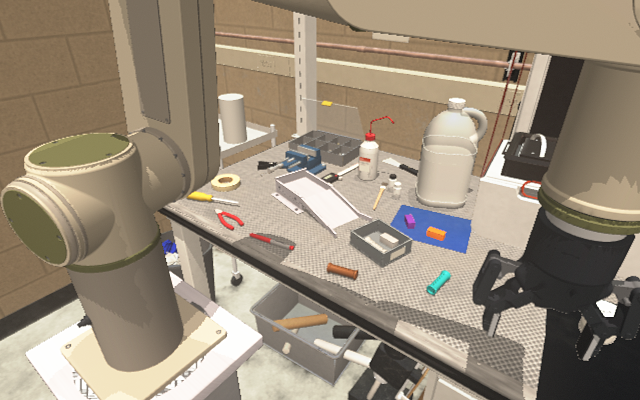

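The top view shows the stand at about (290,172), with its mouth to the right, and the bin at (386,198). The marker is at (302,256) and the tape at (174,205). I'll enlarge this area to measure it.

```bash
python3 - <<'E'
import cv2
a=cv2.imread("pics/top0.png")[125:265,225:425]
cv2.imwrite("pics/crop0.png",cv2.resize(a,None,fx=4,fy=4,interpolation=cv2.INTER_CUBIC))
E
```

```text
(no output)
```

View pics/crop0.png

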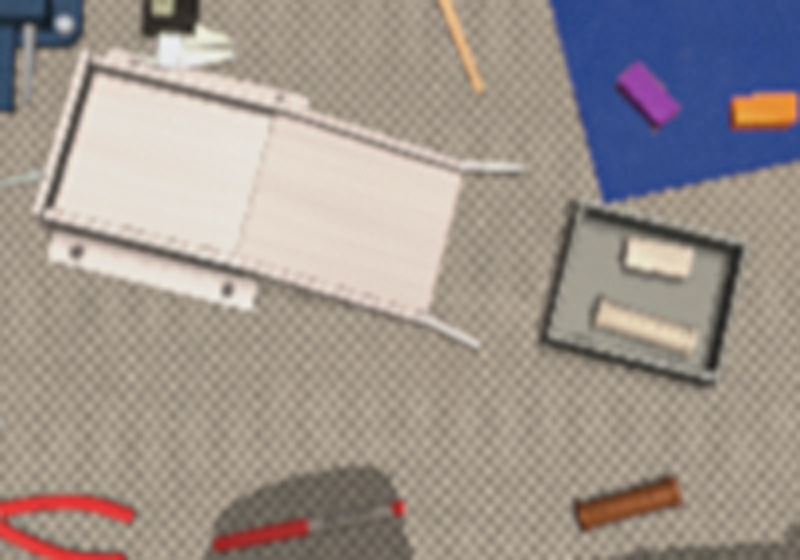

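```bash
cat > h.py <<'E'
import numpy as np
from scipy.optimize import least_squares
from scipy.spatial.transform import Rotation as R
from rig import ctrl,cams
def proj(P,c):
    r=R.from_euler('xyz',c['orientation']).as_matrix()
    p=(np.asarray(P)-c['xyz'])@r; q=p@c['mtx'].T
    return q[:,:2]/q[:,2:]
def world(px,z,c):
    r=R.from_euler('xyz',c['orientation']).as_matrix()
    d=np.c_[np.asarray(px,float),np.ones(len(px))]@np.linalg.inv(c['mtx']).T@r.T
    return c['xyz']+d*((z-c['xyz'][2])/d[:,2])[:,None]
def place(p,L):
    c,s=np.cos(p[2]),np.sin(p[2]);L=np.asarray(L,float)
    return np.c_[p[0]+c*L[:,0]-s*L[:,1],p[1]+s*L[:,0]+c*L[:,1],L[:,2]]
def fit(L,px,c,x0):
    f=lambda p:(proj(place(p,L),c)-px).ravel()
    s=least_squares(f,x0);return s.x,s.fun.reshape(-1,2)
rel=lambda S,p:place([0,0,-S[2]],[[p[0]-S[0],p[1]-S[1],0]])[0,:2]
E
python3 - <<'E'
from h import *
c=cams.calibration("top")
k=lambda l:np.array(l)/4.+[225-.375,125-.375]
S,e=fit([[0,-.054,0],[0,.054,0],[.137,-.054,.034],[.137,.054,.034]],k([[460,172],[430,318],[272,118],[240,255]]),c,[.4,0,1.4])
print("stand",S,e.round(1).tolist())
L=[[.06,-.05,.042],[-.06,-.05,.042],[-.06,.05,.042],[.06,.05,.042]]
B,e=fit(L,k([[574,203],[742,245],[712,383],[543,343]]),c,[.35,-.2,1.4]);print("bin",B,e.round(1).tolist(),"rel",rel(S,B),B[2]-S[2])
print("backstop top",[proj(place(S,[[.269,y,.054]]),c)*4-[900,500] for y in(-.054,.054)])
w=world(k([[460,172],[430,318]]),0,c);print(w)
print("marker",world(k([[215,545],[402,508]]),.007,c))
print("bin -x end",place(B,[[-.06,0,.02],[-.1,0,.02]]))
E
```

```text
stand [ 0.5732852  -0.06282182  1.32412185] [[0.6, -0.1], [-0.3, -0.5], [0.6, -1.0], [-0.9, 1.6]]
bin [ 0.52755409 -0.19267348  1.31298785] [[-0.4, -0.1], [0.4, -0.2], [0.6, 0.5], [-0.6, -0.2]] rel [-0.13708767  0.01263959] -0.01113400038469492
backstop top [array([[84.44725554, 60.12462046]]), array([[ 42.27850847, 209.10741048]])]
[[ 0.62530547 -0.07436811  0.        ]
 [ 0.51935458 -0.05036917  0.        ]]
marker [[ 0.36370497  0.099703    0.007     ]
 [ 0.38669104 -0.02772627  0.007     ]]
bin -x end [[ 0.51225636 -0.25069055  0.02      ]
 [ 0.50205788 -0.28936859  0.02      ]]
```

Request:
apply_moves(angular=[[0,0,-1],[0,0,-1],[0,0,-1],[0,0,-1],[0,0,-1],[0,0,-1],[0,0,-1],[0,0,-1],[0,0,-1],[0,0,-1]], delta_pos=[[0,0,0],[0,0,0],[0,0,0],[0,0,0],[0,0,0],[0,0,0],[0,0,0],[0,0,0],[0,0,0],[0,0,0]], hand=[-1,-1,-1,-1,-1,-1,-1,-1,-1,-1])

```text
t: 1.35
tool_pos: [0.1903, -0.5687, 0.2307]
orientation: [-3.141, -0.001, 1.125]
wrist_force: [0.4, 0.7, 0.1]
gripper_width: -0.0003
gripper_force: 0.0
```

Request:
apply_moves(angular=[[0,0,-1],[0,0,-1],[0,0,-0.58],[0,0,0]], delta_pos=[[0,0,0],[0,0,0],[0,0,0],[0,0,0]], hand=[-1,-1,-1,-1])

```text
t: 1.85
tool_pos: [0.1903, -0.5687, 0.2307]
orientation: [-3.141, -0.001, 1.329]
wrist_force: [-0.5, -0.8, -0.5]
gripper_width: -0.0
gripper_force: 0.0
```

```bash
cat >> h.py <<'E'
S0=np.array([.5733,-.0628,1.327])
def where():
    s=ctrl.state();r=R.from_euler('xyz',s['orientation']).as_matrix()
    Fs=place([0,0,-S0[2]],[s['wrist_force']])[0]
    print("t",s['t'],"tcp stand",rel(S0,s['tool_pos']).round(4),"z",s['tool_pos'][2].round(4),"rpy",s['orientation'].round(3),"F",Fs.round(1),"w",round(s['gripper_width'],4))
E
python3 -c "
from h import *
where()"
```

```text
t 1.85 tcp stand [-0.5834  0.2496] z 0.2307 rpy [-3.141e+00 -1.000e-03  1.329e+00] F [-0.9  0.2 -0.5] w -0.0
```

Request:
apply_moves(angular=[[0,0,0],[0,0,0],[0,0,0],[0,0,0],[0,0,0],[0,0,0],[0,0,0],[0,0,0],[0,0,0],[0,0,0]], delta_pos=[[1,0.32,0],[1,0.32,0],[1,0.32,0],[1,0.32,0],[1,0.32,0],[1,0.32,0],[1,0.32,0],[1,0.32,0],[1,0.32,0],[1,0.32,0]], hand=[-1,-1,-1,-1,-1,-1,-1,-1,-1,-1])

```text
t: 3.1
tool_pos: [0.3557, -0.2997, 0.2312]
orientation: [-3.141, -0.0, 1.328]
wrist_force: [0.4, 0.1, 0.3]
gripper_width: -0.0001
gripper_force: 0.0
```

Request:
apply_moves(angular=[[0,0,0],[0,0,0],[0,0,0],[0,0,0],[0,0,0],[0,0,0],[0,0,0],[0,0,0]], delta_pos=[[1,0.32,0.5],[1,0.32,0.5],[1,0.32,0.5],[1,0.32,0.5],[0.9,0.32,0.5],[0,0,0.7],[0,0,0],[0,0,0]], hand=[-1,-1,-1,-1,-1,-1,-1,-1])

```text
t: 4.1
tool_pos: [0.4372, -0.1698, 0.136]
orientation: [3.141, 0.0, 1.328]
wrist_force: [-0.2, 0.6, 0.5]
gripper_width: 0.0002
gripper_force: 0.0
```

```bash
python3 -c "
from h import *
where()
import cv2
cv2.imwrite('pics/top1.png',cv2.resize(cams.grab_frame('top')[125:265,225:425,::-1],None,fx=4,fy=4,interpolation=cv2.INTER_CUBIC))"
```

```text
t 4.1 tcp stand [-0.1366  0.1062] z 0.136 rpy [3.141 0.    1.328] F [0.5 0.3 0.5] w 0.0002
```

View pics/top1.png

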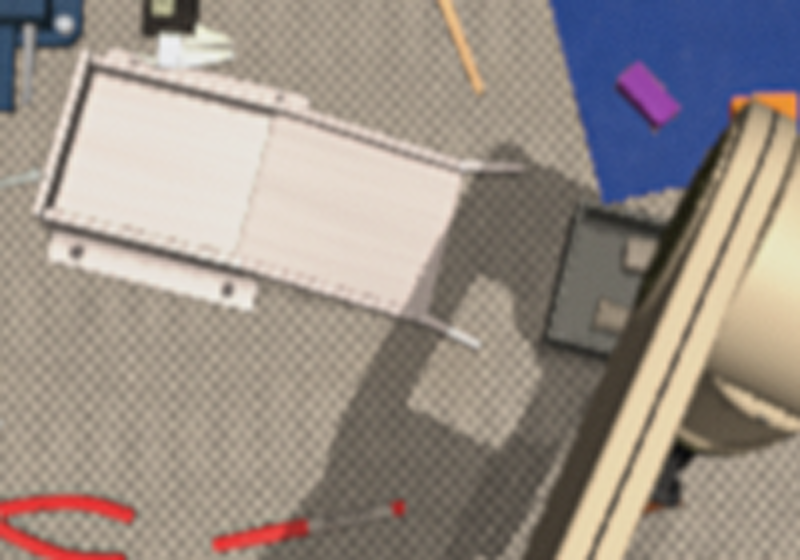

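The view is partly blocked by the arm, but the bin hasn't moved: its left corners are at (580,205) and (545,343). I'll go down beside it and nudge it sideways.

Request:
apply_moves(angular=[[0,0,0],[0,0,0],[0,0,0],[0,0,0],[0,0,0],[0,0,0],[0,0,0],[0,0,0]], delta_pos=[[0,0,1],[0,0,1],[0,0,1],[0,0,1],[0,0,0],[0,0.4,0],[0,0.3,0],[0,0,0]], hand=[-1,-1,-1,-1,-1,-1,-1,-1])

```text
t: 5.15
tool_pos: [0.4595, -0.1753, 0.0168]
orientation: [3.139, 0.001, 1.329]
wrist_force: [-0.4, 0.3, 0.2]
gripper_width: 0.0001
gripper_force: 0.0
```

```bash
python3 -c "
from h import *
where()"
```

```text
t 5.15 tcp stand [-0.1366  0.0833] z 0.0168 rpy [3.139e+00 1.000e-03 1.329e+00] F [0.2 0.5 0.2] w 0.0001
```

Request:
apply_moves(angular=[[0,0,0],[0,0,0]], delta_pos=[[0,0.1,0],[0,0.1,0]], hand=[-1,-1])

```text
t: 5.4
tool_pos: [0.4634, -0.1759, 0.0154]
orientation: [-3.142, -0.0, 1.329]
wrist_force: [0.5, 0.0, 0.5]
gripper_width: -0.0
gripper_force: 0.0
```

Request:
apply_moves(angular=[[0,0,0],[0,0,0]], delta_pos=[[0,0.1,0],[0,0.1,0]], hand=[-1,-1])

```text
t: 5.65
tool_pos: [0.4693, -0.1774, 0.0152]
orientation: [-3.141, -0.0, 1.329]
wrist_force: [-0.2, 0.6, -0.3]
gripper_width: -0.0
gripper_force: 0.0
```

Request:
apply_moves(angular=[[0,0,0],[0,0,0]], delta_pos=[[0,0.1,0],[0,0.1,0]], hand=[-1,-1])

```text
t: 5.9
tool_pos: [0.4737, -0.1784, 0.015]
orientation: [-3.138, -0.0, 1.329]
wrist_force: [-9.2, 3.6, 8.2]
gripper_width: -0.0003
gripper_force: 4.8
```

```bash
python3 -c "
from h import *
where()"
```

```text
t 5.9 tcp stand [-0.1362  0.0688] z 0.015 rpy [-3.138 -0.     1.329] F [1.2 9.8 8.2] w -0.0003
```

Request:
apply_moves(angular=[[0,0,0],[0,0,0],[0,0,0],[0,0,0]], delta_pos=[[0,0.1,0],[0,0.1,0],[0,0.15,0],[0,0,0]], hand=[-1,-1,-1,-1])

```text
t: 6.4
tool_pos: [0.482, -0.1806, 0.0149]
orientation: [-3.134, -0.0, 1.329]
wrist_force: [-19.3, 3.7, 17.0]
gripper_width: 0.0001
gripper_force: 9.9
```

```bash
python3 -c "
from h import *
where()"
```

```text
t 6.4 tcp stand [-0.1363  0.0601] z 0.0149 rpy [-3.134 -0.     1.329] F [-1.1 19.6 17. ] w 0.0001
```

```bash
python3 -c "
from h import *
import cv2
a=cams.grab_frame('scene')[190:300,310:480,::-1];b=cams.grab_frame('wrist')[:,:,::-1]
a=cv2.resize(a,(640,414));a=a[:, :]
b=cv2.resize(b,(290,181));c=np.zeros((600,640,3),np.uint8);c[:414]=a;c[419:,:290]=b
c[419:,300:640]=cv2.resize(cams.grab_frame('top')[150:241,300:470,::-1],(340,181))
cv2.imwrite('pics/m2.png',c)"
```

```text
(no output)
```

View pics/m2.png

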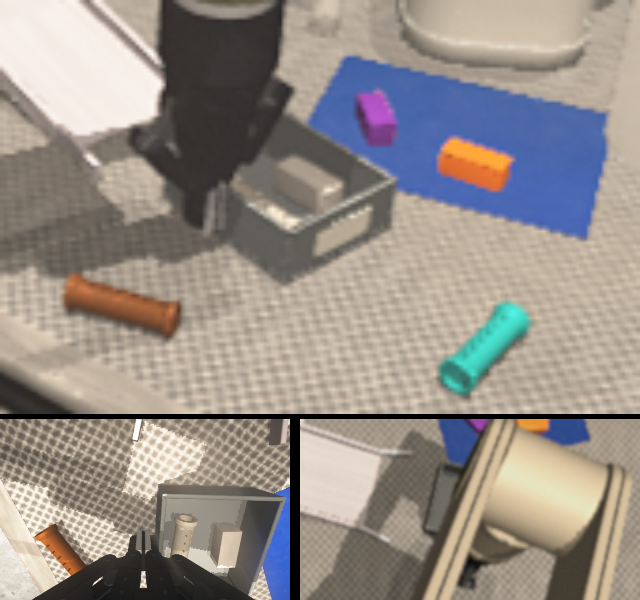

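The sloped finger linkage is riding on the bin rim, which explains the upward force. I'll back off, rise, and re-measure with the wrist camera.

Request:
apply_moves(angular=[[0,0,0],[0,0,0],[0,0,0],[0,0,0],[0,0,0],[0,0,0],[0,0,0],[0,0,0]], delta_pos=[[0,-0.6,0],[0,-0.4,0],[-0.4,0,-1],[-1,0,-1],[-1,0,-1],[-1,0,-1],[-1,0,0],[0,0,0]], hand=[-1,-1,-1,-1,-1,-1,-1,-1])

```text
t: 7.55
tool_pos: [0.4242, -0.3041, 0.1359]
orientation: [3.14, 0.001, 1.327]
wrist_force: [-0.3, 1.0, 0.2]
gripper_width: 0.0
gripper_force: 0.0
```

```bash
python3 -c "
from h import *
import cv2
where()
print(cams.calibration('wrist'))
cv2.imwrite('pics/w3.png',cams.grab_frame('wrist')[:,:,::-1])"
```

```text
t 7.55 tcp stand [-0.2702  0.0865] z 0.1359 rpy [3.140e+00 1.000e-03 1.327e+00] F [0.8 0.6 0.2] w 0.0
{'mtx': array([[327.34640605,   0.        , 316.03131171],
       [  0.        , 327.34640605, 195.57342853],
       [  0.        ,   0.        ,   1.        ]]), 'xyz': array([ 0.44518485, -0.22220536,  0.27896695]), 'orientation': array([ 2.80811738e+00, -1.07636577e-03, -2.44711331e-01])}
```

View pics/w3.png

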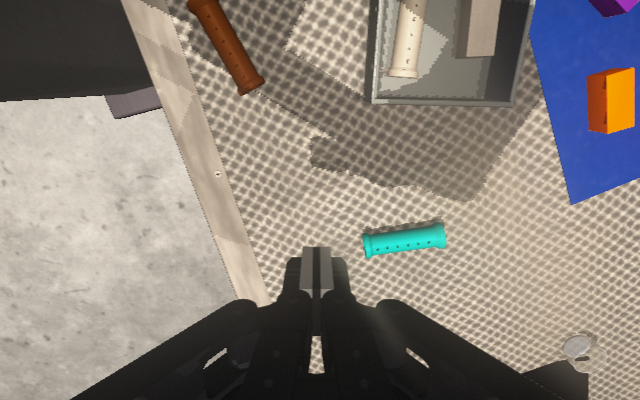

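```bash
python3 -c "
from h import *
import cv2
cv2.imwrite('pics/top4.png',cv2.resize(cams.grab_frame('top')[160:240,320:430,::-1],None,fx=6,fy=6,interpolation=cv2.INTER_CUBIC))
c=cams.calibration('wrist')
B=[.5373,-.1956,1.315]
for z in (0,.042): print(proj(place(B,[[-.06,-.05,z],[-.06,.05,z],[.02,-.05,z],[.02,.05,z]]),c).round(0).tolist())"
```

```text
[[479.0, 102.0], [356.0, 100.0], [497.0, -11.0], [362.0, -13.0]]
[[507.0, 105.0], [363.0, 103.0], [533.0, -29.0], [371.0, -32.0]]
```

View pics/top4.png

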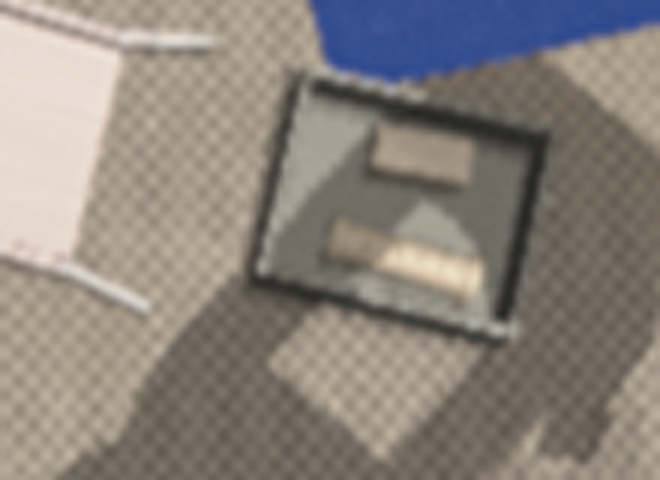

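The bin is fully visible, with rim corners in the crop at (296,72), (550,132), (512,338) and (252,280). It has moved towards the centre line.

```bash
python3 -c "
from h import *
c=cams.calibration('top')
k=lambda l:np.array(l)/6.+[320-.417,160-.417]
L=[[.06,-.05,.042],[-.06,-.05,.042],[-.06,.05,.042],[.06,.05,.042]]
B,e=fit(L,k([[296,72],[550,132],[512,338],[252,280]]),c,[.35,-.2,1.4]);print(B,e.round(1).tolist(),rel(S0,B),B[2]-S0[2])
S=S0
for q in [(0,-.054,0),(0,.054,0)]: print((proj(place(S,[q]),c)-[320,160])*6)
"
```

```text
[ 0.53903667 -0.19694016  1.32855898] [[-0.1, -0.2], [0.3, -0.4], [0.0, 0.4], [-0.2, 0.1]] [-0.13844422  0.00087023] 0.001558983593436869
[[120.79181436  44.91224342]]
[[ 71.38783312 261.52953982]]
```

Request:
apply_moves(angular=[[0,0.875,0],[0,0.875,0],[0,0.875,0],[0,0.875,0],[0,0,0],[0,0,0],[0,0,0],[0,0,0],[0,0,0],[0,0,0]], delta_pos=[[0,0.71,0],[0,0.71,0],[0,0.71,0],[0,0.72,0],[0,0,1],[0,0,1],[0,0,1],[0,0,1],[0,0,0.3],[0,0,0]], hand=[0,0,0,0,0,0,0,0,0,0])

```text
t: 8.9
tool_pos: [0.5159, -0.287, 0.0109]
orientation: [-3.14, -0.281, 1.33]
wrist_force: [-0.7, -0.1, 0.4]
gripper_width: 0.0427
gripper_force: 0.0
```

```bash
python3 -c "
from h import *
where()
import cv2
cv2.imwrite('pics/w5.png',np.vstack([cams.grab_frame('wrist'),cams.grab_frame('scene')])[:,:,::-1][:600])"
```

```text
t 8.9 tcp stand [-0.2315  0.0016] z 0.0109 rpy [-3.14  -0.281  1.33 ] F [-0.3  0.6  0.4] w 0.0427
```

Request:
apply_moves(angular=[[0,0,0],[0,0,0],[0,0,0],[0,0,0],[0,0,0],[0,0,0],[0,0,0],[0,0,0],[0,0,0]], delta_pos=[[0.32,0,0.092],[0.32,0,0.092],[0.32,0,0.092],[0.32,0,0.092],[0.32,0,0.092],[0.32,0,0.092],[0.32,0,0.092],[0.32,0,0.092],[0,0,0]], hand=[0,0,0,0,0,0,0,0,0])

```text
t: 10.12
tool_pos: [0.5354, -0.2096, 0.0116]
orientation: [3.141, -0.28, 1.33]
wrist_force: [-0.1, 1.2, -0.7]
gripper_width: 0.0426
gripper_force: 0.0
```

```bash
python3 -c "
from h import *
where()
import cv2
a=cv2.resize(cams.grab_frame('top')[140:240,270:430,::-1],(640,400))
b=cv2.resize(cams.grab_frame('wrist')[:,:,::-1],(320,200))
d=cv2.resize(cams.grab_frame('scene')[150:300,260:500,::-1],(320,200))
cv2.imwrite('pics/m6.png',np.vstack([a,np.hstack([b,d])]))"
```

```text
t 10.125 tcp stand [-0.1516  0.0013] z 0.0116 rpy [ 3.141 -0.28   1.33 ] F [ 1.2  0.4 -0.7] w 0.0426
```

View pics/m6.png

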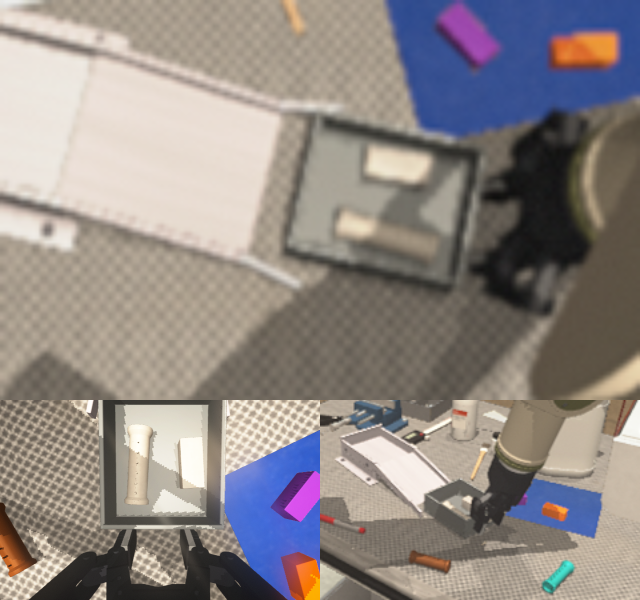

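The bin is being pushed squarely and its front is entering the lead-ins. Rim corners in the crop are (316,113), (480,155), (452,286) and (285,253).

```bash
python3 -c "
from h import *
c=cams.calibration('top')
k=lambda l:np.array(l)/4.+[270-.375,140-.375]
L=[[.06,-.05,.042],[-.06,-.05,.042],[-.06,.05,.042],[.06,.05,.042]]
B,e=fit(L,k([[316,113],[480,155],[452,286],[285,253]]),c,[.5,-.15,1.4]);print(B,e.round(1).tolist(),rel(S0,B),B[2]-S0[2])"
```

```text
[ 0.55025616 -0.13945705  1.32735701] [[-0.8, -0.2], [0.9, -0.9], [0.8, 1.4], [-0.9, -0.4]] [-0.07995271  0.00385828] 0.00035701059940107527
```

Request:
apply_moves(angular=[[0,0,0],[0,0,0],[0,0,0],[0,0,0],[0,0,0]], delta_pos=[[0.32,0,0.092],[0.32,0,0.092],[0.32,0,0.092],[0.32,0,0.092],[0,0,0]], hand=[0,0,0,0,0])

```text
t: 10.9
tool_pos: [0.5448, -0.1703, 0.0114]
orientation: [-3.141, -0.281, 1.33]
wrist_force: [0.1, 0.3, 0.2]
gripper_width: 0.0426
gripper_force: 0.0
```

Request:
apply_moves(angular=[[0,0,0],[0,0,0],[0,0,0],[0,0,0],[0,0,0]], delta_pos=[[0.32,0,0.092],[0.32,0,0.092],[0.32,0,0.092],[0.32,0,0.092],[0.32,0,0.092]], hand=[0,0,0,0,0])

```text
t: 11.52
tool_pos: [0.5567, -0.1225, 0.0113]
orientation: [-3.141, -0.28, 1.329]
wrist_force: [-0.6, -4.4, -0.7]
gripper_width: 0.0428
gripper_force: 1.7
```

Request:
apply_moves(angular=[[0,0,0],[0,0,0],[0,0,0],[0,0,0]], delta_pos=[[0.32,0,0.092],[0.32,0,0.092],[0.32,0,0.092],[0.32,0,0.092]], hand=[0,0,0,0])

```text
t: 12.02
tool_pos: [0.5662, -0.0837, 0.0112]
orientation: [-3.141, -0.28, 1.329]
wrist_force: [-1.6, -3.0, -1.7]
gripper_width: 0.0423
gripper_force: 1.5
```

```bash
python3 -c "
from h import *
where()
import cv2
a=cv2.resize(cams.grab_frame('top')[120:220,220:380,::-1],(640,400))
b=cv2.resize(cams.grab_frame('wrist')[:,:,::-1],(320,200))
d=cv2.resize(cams.grab_frame('scene')[150:300,260:500,::-1],(320,200))
cv2.imwrite('pics/m7.png',np.vstack([a,np.hstack([b,d])]))"
```

```text
t 12.025 tcp stand [-0.0219  0.0018] z 0.0112 rpy [-3.141 -0.28   1.329] F [-3.3  0.8 -1.7] w 0.0423
```

View pics/m7.png

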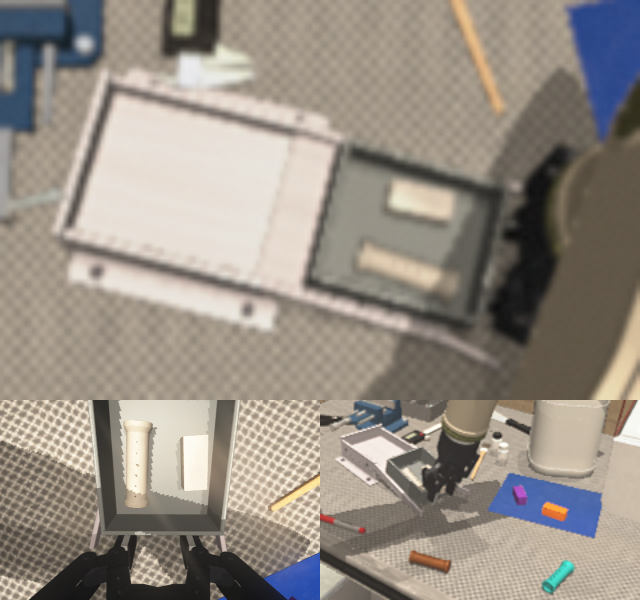

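The bin is square in the channel, lying on the ramp, with both parts inside. I'll continue along the slope.

Request:
apply_moves(angular=[[0,0,0],[0,0,0],[0,0,0],[0,0,0],[0,0,0],[0,0,0]], delta_pos=[[0.33,0,0.01],[0.33,0,0.01],[0.33,0,0.01],[0.33,0,0.01],[0.33,0,0.01],[0.33,0,0.01]], hand=[0,0,0,0,0,0])

```text
t: 12.92
tool_pos: [0.5802, -0.028, 0.0263]
orientation: [3.141, -0.28, 1.329]
wrist_force: [-0.0, -2.8, -2.0]
gripper_width: 0.0428
gripper_force: 1.7
```

```bash
python3 -c "
from h import *
where()"
```

```text
t 12.925 tcp stand [0.0355 0.0017] z 0.0263 rpy [ 3.141 -0.28   1.329] F [-2.7 -0.6 -2. ] w 0.0428
```

Request:
apply_moves(angular=[[0,0,0],[0,0,0],[0,0,0],[0,0,0]], delta_pos=[[0.28,0,-0.06],[0.28,0,-0.06],[0.28,0,-0.06],[0.28,0,-0.06]], hand=[0,0,0,0])

```text
t: 13.42
tool_pos: [0.5876, 0.0012, 0.0428]
orientation: [3.141, -0.28, 1.329]
wrist_force: [-0.6, -3.9, 0.1]
gripper_width: 0.0426
gripper_force: 2.1
```

```bash
python3 -c "
from h import *
where()"
```

```text
t 13.425 tcp stand [0.0656 0.0016] z 0.0428 rpy [ 3.141 -0.28   1.329] F [-3.9 -0.3  0.1] w 0.0426
```

Request:
apply_moves(angular=[[0,0,0],[0,0,0],[0,0,0],[0,0,0]], delta_pos=[[0.27,0,0.04],[0.27,0,0.04],[0.27,0,0.04],[0.27,0,0.04]], hand=[0,0,0,0])

```text
t: 13.92
tool_pos: [0.596, 0.0324, 0.0475]
orientation: [3.14, -0.28, 1.329]
wrist_force: [-2.8, -6.4, 0.7]
gripper_width: 0.0431
gripper_force: 3.2
```

```bash
python3 -c "
from h import *
where()
import cv2
a=cv2.resize(cams.grab_frame('top')[120:220,220:380,::-1],(640,400))
b=cv2.resize(cams.grab_frame('wrist')[:,:,::-1],(320,200))
d=cv2.resize(cams.grab_frame('scene')[150:250,250:410,::-1],(320,200))
cv2.imwrite('pics/m8.png',np.vstack([a,np.hstack([b,d])]))"
```

```text
t 13.925 tcp stand [0.0979 0.001 ] z 0.0475 rpy [ 3.14  -0.28   1.329] F [-6.8  1.2  0.7] w 0.0431
```

View pics/m8.png

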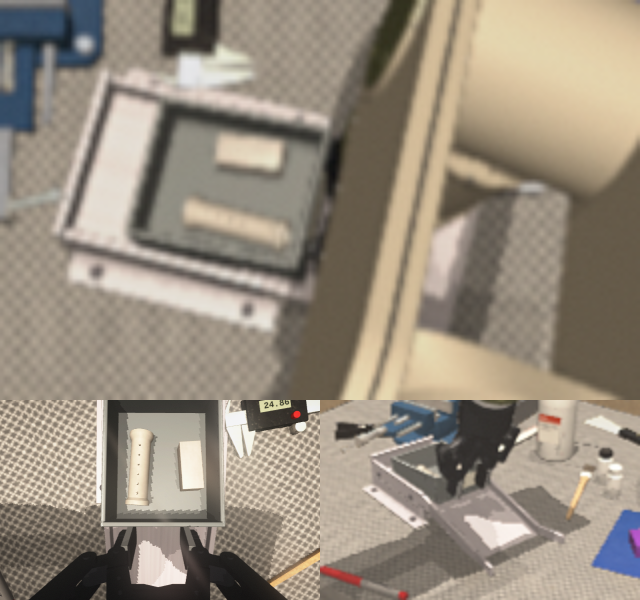

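The bin has tipped over the crest, is straight and holds both parts. I'll push the last 30 mm gently.

Request:
apply_moves(angular=[[0,0,0],[0,0,0],[0,0,0],[0,0,0],[0,0,0]], delta_pos=[[0.23,0,0.065],[0.23,0,0.065],[0.23,0,0.065],[0.23,0,0.065],[0,0,0]], hand=[0,0,0,0,0])

```text
t: 14.7
tool_pos: [0.6021, 0.0612, 0.0469]
orientation: [3.141, -0.281, 1.33]
wrist_force: [0.6, -0.4, 0.4]
gripper_width: 0.0427
gripper_force: 0.0
```

```bash
python3 -c "
from h import *
where()"
```

```text
t 14.7 tcp stand [0.1273 0.002 ] z 0.0469 rpy [ 3.141 -0.281  1.33 ] F [-0.3 -0.7  0.4] w 0.0427
```

Request:
apply_moves(angular=[[0,0,0]], delta_pos=[[0.1,0,0.028]], hand=[0])

```text
t: 14.82
tool_pos: [0.6028, 0.0632, 0.0468]
orientation: [3.141, -0.28, 1.329]
wrist_force: [-1.1, -2.4, -0.5]
gripper_width: 0.0427
gripper_force: 1.2
```

Request:
apply_moves(angular=[[0,0,0]], delta_pos=[[0.06,0,0.017]], hand=[0])

```text
t: 14.95
tool_pos: [0.6031, 0.0649, 0.0467]
orientation: [3.141, -0.28, 1.329]
wrist_force: [-0.3, -1.9, -1.9]
gripper_width: 0.0429
gripper_force: 1.1
```

Request:
apply_moves(angular=[[0,0,0],[0,0,0],[0,0,0],[0,0,0],[0,0,0],[0,0,0],[0,0,0],[0,0,0],[0,0,0],[0,0,0]], delta_pos=[[-0.5,0,-0.14],[-0.9,0,-0.3],[-0.9,0,-0.6],[-0.9,0,-0.7],[-0.9,0,-0.7],[-0.9,0,-0.7],[-0.9,0,-0.7],[-0.9,0,-0.7],[-0.9,0,-0.7],[0,0,0]], hand=[0,0,0,0,0,0,0,0,0,0])

```text
t: 16.2
tool_pos: [0.5395, -0.1959, 0.1355]
orientation: [3.139, -0.279, 1.327]
wrist_force: [0.5, 0.1, -0.7]
gripper_width: 0.0429
gripper_force: 0.0
```

```bash
python3 - <<'E'
from h import *
import cv2
where()
im=cams.grab_frame('top');cv2.imwrite('pics/top9.png',im[:,:,::-1])
c=cams.calibration('top')
print('expected rim',proj(place(S0,[[.203+x,y,.066] for x,y in((.06,-.05),(-.06,-.05),(-.06,.05),(.06,.05))]),c).round(1).tolist())
# profiles along stand x (lines at rim height z=.066) and along y
g=cv2.cvtColor(im,cv2.COLOR_RGB2GRAY).astype(np.float32)
def prof(P):
    p=proj(place(S0,P),c).astype(np.float32);return cv2.remap(g,p[:,:1],p[:,1:],1).ravel().astype(int)
xs=np.arange(.12,.29,.002);ys=np.arange(-.07,.07,.002)
for y in(-.042,0,.042): print('y',y,[f"{int(a*1000+.5)}:{b}" for a,b in zip(xs,prof([[x,y,.066] for x in xs]))])
for x in(.17,.24): print('x',x,[f"{int(round(a*1000))}:{b}" for a,b in zip(ys,prof([[x,y,.066] for y in ys]))])
E
```

```text
t 16.2 tcp stand [-0.1373  0.0006] z 0.1355 rpy [ 3.139 -0.279  1.327] F [ 0.2 -0.5 -0.7] w 0.0429
expected rim [[247.0, 140.6], [290.1, 150.5], [281.1, 185.7], [237.2, 175.5]]
y -0.042 ['120:206', '122:211', '124:214', '126:213', '128:210', '130:205', '132:179', '134:136', '136:88', '138:61', '140:71', '142:96', '144:124', '146:105', '148:86', '150:72', '152:72', '154:71', '156:68', '158:66', '160:66', '162:67', '164:69', '166:70', '168:67', '170:63', '172:64', '174:68', '176:69', '178:67', '180:65', '182:62', '184:62', '186:64', '188:65', '190:64', '192:62', '194:61', '196:60', '198:61', '200:62', '202:62', '204:62', '206:61', '208:61', '210:61', '212:60', '214:60', '216:59', '218:59', '220:60', '222:59', '224:59', '226:58', '228:57', '230:56', '232:56', '234:57', '236:58', '238:57', '240:56', '242:56', '244:59', '246:57', '248:54', '250:52', '252:55', '254:76', '256:104', '258:130', '260:114', '262:108', '264:126', '266:179', '268:209', '270:208', '272:179', '274:155', '276:147', '278:150', '280:155', '282:154', '284:154', '286:155', '288:156']
y 0 ['120:223', '122:223', '124:223'
[... 2588 characters left out ...]
', '-66:165', '-64:192', '-62:210', '-60:220', '-58:220', '-56:219', '-54:214', '-52:197', '-50:162', '-48:120', '-46:79', '-44:61', '-42:56', '-40:67', '-38:91', '-36:113', '-34:132', '-32:141', '-30:148', '-28:153', '-26:152', '-24:152', '-22:153', '-20:152', '-18:152', '-16:153', '-14:152', '-12:152', '-10:153', '-8:153', '-6:153', '-4:152', '-2:152', '0:152', '2:153', '4:153', '6:152', '8:153', '10:153', '12:151', '14:152', '16:152', '18:153', '20:152', '22:152', '24:152', '26:152', '28:152', '30:153', '32:153', '34:153', '36:153', '38:152', '40:150', '42:148', '44:144', '46:134', '48:102', '50:87', '52:102', '54:167', '56:210', '58:215', '60:185', '62:127', '64:104', '66:115', '68:160']
```

```bash
python3 - <<'E'
from h import *
import cv2
im=cams.grab_frame('scene');c=cams.calibration('scene')
g=cv2.cvtColor(im,cv2.COLOR_RGB2GRAY).astype(np.float32)
zs=np.arange(.02,.095,.003)
def show(n,P):
    p=proj(place(S0,P),c).astype(np.float32);v=cv2.remap(g,p[:,:1],p[:,1:],1).ravel().astype(int)
    print(n,p[0].round(),[f"{int(round(z*1000))}:{b}" for z,b in zip(zs,v)])
for y in(-.03,0,.03): show(('rear',y),[[.142,y,z] for z in zs])
for y in(-.03,0,.03): show(('ramp crest',y),[[.137,y,z] for z in zs])
for x in(.16,.2,.245): show(('near side rim',x),[[x,.052,z] for z in zs])
E
```

```text
('rear', -0.03) [323. 195.] ['20:242', '23:242', '26:243', '29:246', '32:218', '35:161', '38:107', '41:97', '44:100', '47:101', '50:100', '53:100', '56:100', '59:101', '62:101', '65:102', '68:100', '71:100', '74:99', '77:113', '80:117', '83:99', '86:100', '89:156', '92:175']
('rear', 0) [315. 198.] ['20:241', '23:241', '26:242', '29:244', '32:217', '35:166', '38:119', '41:100', '44:116', '47:169', '50:183', '53:184', '56:184', '59:184', '62:178', '65:154', '68:115', '71:98', '74:92', '77:155', '80:213', '83:227', '86:179', '89:115', '92:92']
('rear', 0.03) [307. 201.] ['20:240', '23:238', '26:239', '29:243', '32:220', '35:166', '38:118', '41:104', '44:101', '47:100', '50:100', '53:102', '56:102', '59:101', '62:101', '65:102', '68:102', '71:100', '74:95', '77:143', '80:147', '83:145', '86:148', '89:149', '92:178']
('ramp crest', -0.03) [324. 196.] ['20:242', '23:242', '26:242', '29:243', '32:244', '35:228', '38:170', '41:119', '44:105', '47:102', '50:100', '53:101', '56:101', '59:100', '62:99', '65:101', '68:102', '71:101', '74:101', '77:96', '80:135', '83:119', '86:117', '89:145', '9
[... 709 characters left out ...]
0:97', '53:94', '56:96', '59:97', '62:97', '65:96', '68:96', '71:94', '74:93', '77:138', '80:188', '83:193', '86:184', '89:149', '92:115']
('near side rim', 0.2) [290. 196.] ['20:134', '23:136', '26:138', '29:138', '32:136', '35:136', '38:158', '41:196', '44:219', '47:154', '50:103', '53:96', '56:97', '59:97', '62:97', '65:96', '68:96', '71:93', '74:153', '77:142', '80:116', '83:103', '86:101', '89:102', '92:101']
('near side rim', 0.245) [282. 190.] ['20:136', '23:140', '26:141', '29:140', '32:139', '35:135', '38:144', '41:193', '44:221', '47:188', '50:118', '53:92', '56:94', '59:96', '62:96', '65:95', '68:106', '71:127', '74:124', '77:159', '80:175', '83:176', '86:171', '89:170', '92:172']
```

The side rim's height falls from 75 to 68 mm over 85 mm (0.088 rad). The trailing edge is therefore still on the lip and needs about 5 mm more.

Request:
apply_moves(angular=[[0,0,0],[0,0,0],[0,0,0],[0,0,0],[0,0,0],[0,0,0],[0,0,0],[0,0,0],[0,0,0],[0,0,0]], delta_pos=[[0.9,0,0.7],[0.9,0,0.7],[0.9,0,0.7],[0.9,0,0.7],[0.9,0,0.7],[0.9,0,0.7],[0.9,0,0.6],[0.9,0,0.3],[0.3,0,0.08],[0,0,0]], hand=[0,0,0,0,0,0,0,0,0,0])

```text
t: 17.55
tool_pos: [0.6012, 0.0598, 0.0466]
orientation: [-3.141, -0.28, 1.331]
wrist_force: [0.1, -0.5, 0.6]
gripper_width: 0.0428
gripper_force: 0.0
```

Request:
apply_moves(angular=[[0,0,0],[0,0,0]], delta_pos=[[0.15,0,0.04],[0.1,0,0.028]], hand=[0,0])

```text
t: 17.8
tool_pos: [0.6035, 0.0659, 0.047]
orientation: [3.141, -0.28, 1.328]
wrist_force: [-0.7, -1.5, -0.1]
gripper_width: 0.0424
gripper_force: 0.7
```

Request:
apply_moves(angular=[[0,0,0]], delta_pos=[[0.07,0,0.02]], hand=[0])

```text
t: 17.92
tool_pos: [0.6039, 0.0679, 0.0468]
orientation: [3.142, -0.279, 1.328]
wrist_force: [-0.9, -2.5, 0.2]
gripper_width: 0.0428
gripper_force: 1.7
```

```bash
cat > chk.py <<'E'
from h import *
import cv2
where()
im=cams.grab_frame('scene');c=cams.calibration('scene')
g=cv2.cvtColor(im,cv2.COLOR_RGB2GRAY).astype(np.float32)
zs=np.arange(.056,.09,.002)
for n,x,y in(('rear',.142,.03),('rear',.142,0),('rear',.142,-.03),('side',.16,.052),('side',.18,.052),('side',.2,.052),('side',.22,.052),('side',.245,.052)):
    p=proj(place(S0,[[x,y,z] for z in zs]),c).astype(np.float32);v=cv2.remap(g,p[:,:1],p[:,1:],1).ravel().astype(int)
    print(n,x,y,[f"{int(round(z*1000))}:{b}" for z,b in zip(zs,v)])
E
python3 chk.py
```

```text
t 17.925 tcp stand [0.1342 0.0018] z 0.0468 rpy [ 3.142 -0.279  1.328] F [-2.6  0.3  0.2] w 0.0428
rear 0.142 0.03 ['56:50', '58:48', '60:48', '62:47', '64:47', '66:45', '68:45', '70:50', '72:50', '74:48', '76:49', '78:49', '80:49', '82:49', '84:49', '86:50', '88:50']
rear 0.142 0 ['56:153', '58:141', '60:115', '62:98', '64:94', '66:94', '68:101', '70:138', '72:162', '74:173', '76:148', '78:109', '80:76', '82:55', '84:50', '86:49', '88:50']
rear 0.142 -0.03 ['56:46', '58:46', '60:47', '62:46', '64:46', '66:46', '68:46', '70:46', '72:46', '74:46', '76:46', '78:46', '80:60', '82:80', '84:79', '86:74', '88:60']
side 0.16 0.052 ['56:96', '58:96', '60:96', '62:95', '64:94', '66:101', '68:130', '70:184', '72:205', '74:216', '76:226', '78:227', '80:216', '82:201', '84:185', '86:172', '88:159']
side 0.18 0.052 ['56:96', '58:97', '60:96', '62:95', '64:92', '66:101', '68:143', '70:173', '72:197', '74:221', '76:239', '78:245', '80:244', '82:236', '84:182', '86:129', '88:101']
side 0.2 0.052 ['56:95', '58:95', '60:95', '62:94', '64:93', '66:110', '68:127', '70:142', '72:141', '74:125', '76:109', '78:97', '80:95', '82:94', '84:95', '86:96', '88:96']
side 0.22 0.052 ['56:94', '58:95', '60:96', '62:95', '64:96', '66:98', '68:153', '70:214', '72:188', '74:157', '76:119', '78:102', '80:94', '82:95', '84:94', '86:89', '88:110']
side 0.245 0.052 ['56:97', '58:97', '60:96', '62:96', '64:97', '66:105', '68:125', '70:156', '72:147', '74:132', '76:154', '78:171', '80:179', '82:181', '84:179', '86:175', '88:172']
```

The rim is now level at about 67 mm along its whole length, so the bin has dropped behind the lip. I'll retreat and check the final position.

Request:
apply_moves(angular=[[0,0,0],[0,0,0],[0,0,0],[0,0,0],[0,0,0],[0,0,0],[0,0,0],[0,0,0],[0,0,0],[0,0,0]], delta_pos=[[-0.5,0,-0.14],[-0.9,0,-0.3],[-0.9,0,-0.6],[-0.9,0,-0.7],[-0.9,0,-0.7],[-0.9,0,-0.7],[-0.9,0,-0.7],[-0.9,0,-0.7],[0,0,0],[0,0,0]], hand=[0,0,0,0,0,0,0,0,0,0])

```text
t: 19.23
tool_pos: [0.5477, -0.1583, 0.1211]
orientation: [-3.141, -0.281, 1.328]
wrist_force: [0.3, -0.1, -1.3]
gripper_width: 0.0429
gripper_force: 0.0
```

```bash
python3 chk.py | grep -v rear; python3 - <<'E'
from h import *
import cv2
im=cams.grab_frame('top');old=cv2.imread('pics/top0.png')[:,:,::-1];c=cams.calibration('top')
g=cv2.cvtColor(im,cv2.COLOR_RGB2GRAY).astype(np.float32)
xs=np.r_[np.arange(.130,.152,.002),np.arange(.244,.276,.002)]
for y in(-.02,0,.02,.04):
    p=proj(place(S0,[[x,y,.066] for x in xs]),c).astype(np.float32)
    print(y,[f"{int(round(a*1000))}:{int(b)}" for a,b in zip(xs,cv2.remap(g,p[:,:1],p[:,1:],1).ravel())])
# bystanders
d=lambda a,b,r:np.abs(a[r].astype(int)-b[r]).mean().round(1)
print('tape diff',d(im,old,np.s_[180:230,150:200]))
red=lambda a:np.argwhere((a[235:275,270:330,0].astype(int)-a[235:275,270:330,1])>70).mean(0)
print('marker',red(im),red(old))
E
```

```text
t 19.225 tcp stand [-0.0988  0.0018] z 0.1211 rpy [-3.141 -0.281  1.328] F [-0.1 -0.3 -1.3] w 0.0429
side 0.16 0.052 ['56:96', '58:96', '60:96', '62:95', '64:94', '66:98', '68:119', '70:156', '72:183', '74:203', '76:223', '78:226', '80:212', '82:195', '84:179', '86:166', '88:159']
side 0.18 0.052 ['56:96', '58:96', '60:96', '62:96', '64:91', '66:97', '68:132', '70:162', '72:193', '74:217', '76:236', '78:242', '80:241', '82:233', '84:180', '86:128', '88:101']
side 0.2 0.052 ['56:95', '58:95', '60:95', '62:94', '64:92', '66:102', '68:118', '70:150', '72:153', '74:129', '76:110', '78:95', '80:94', '82:94', '84:95', '86:95', '88:95']
side 0.22 0.052 ['56:95', '58:95', '60:96', '62:95', '64:95', '66:96', '68:141', '70:191', '72:166', '74:139', '76:110', '78:97', '80:93', '82:91', '84:91', '86:91', '88:111']
side 0.245 0.052 ['56:94', '58:94', '60:95', '62:93', '64:95', '66:102', '68:119', '70:146', '72:137', '74:125', '76:145', '78:163', '80:175', '82:177', '84:175', '86:171', '88:168']
-0.02 ['130:223', '132:221', '134:211', '136:192', '138:139', '140:115', '142:113', '144:130', '146:141
[... 509 characters left out ...]
6:156']
0.02 ['130:224', '132:221', '134:216', '136:205', '138:170', '140:122', '142:117', '144:143', '146:161', '148:156', '150:158', '244:159', '246:156', '248:141', '250:114', '252:72', '254:55', '256:67', '258:107', '260:133', '262:126', '264:110', '266:138', '268:190', '270:216', '272:207', '274:168', '276:151']
0.04 ['130:223', '132:220', '134:209', '136:187', '138:147', '140:90', '142:96', '144:125', '146:156', '148:156', '150:154', '244:148', '246:146', '248:134', '250:109', '252:72', '254:59', '256:69', '258:103', '260:129', '262:126', '264:110', '266:137', '268:187', '270:218', '272:213', '274:176', '276:156']
tape diff 4.3
marker [22.81730769 22.93269231] [22.64516129 23.80645161]
```

The bin is level with its centre at about x = 0.202, and the marker and tape haven't moved. I'm handing in.

```bash
python3 -c "
from rig import ctrl
print(ctrl.close_job())"
```

```text
the job is handed in; nothing more can be done
None
```

I pushed the bin up the ramp and over the lip, and it measured level on the seat with its centre about 202 mm up the stand. Both parts were inside when last seen just past the crest, the marker and tape roll had not moved, and the job is handed in (no verdict was returned).

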